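# Lock the strainer's retaining ring with the pin spanner

### The arm

A 6-joint arm with a two-finger parallel gripper is mounted at the origin on a cart in front of the work surface, level with it; the furniture and walls round the work are solid. World frame = base frame: x ahead of the robot, y to its left, z up, the work surface at z = 0. Lengths are in m, angles in rad, forces in N, time in s.
With the tool pointing down it reaches from about 0.25 to 0.775 m from the base axis. Payload 4 kg.
Tool frame: the origin (TCP) lies on the centre line of the jaws, within the pads' length; the fingertips stand 22 mm ahead of it and the grasp point (between the pads) lies 3 mm ahead of it; z points along the fingers, y is the direction in which the jaws open and shut (so a half turn about z gives the same grasp; the last joint's range is limited). The gripper opens to 94 mm and grips with 3 to 60 N. Pads are 16 mm wide; open, the fingers measure 119 mm over their backs; the gripper's body (75 mm by 177 mm) begins 78 mm behind the grasp point.
Start: joints at [1.026, 0.087, 1.371, -0, 1.684, -0.103], TCP at [0.235, 0.497, 0.228] pointing down, gripper open.
Joint ranges: [-3.1, 3.1], [-0.76, 2.03], [0.27, 2.55], [-1.08, 4.22], [0.17, 2.65], [-2.57, 2.57]. Speed limits (rad/s): [2.79, 2.79, 3.14, 3.14, 3.14, 3.14].

### API

Orientations are given as a unit quaternion [w, x, y, z].
In Python, from rig import * gives the robot as it stands. The module is installed in compiled form; this text tells all that it offers. Calls block until the motion is done:
- move_to(position, orientation): joint-space move of the TCP to a pose.
- movel(position, attitude=None, rate=0.15, contact_N=None): straight line of the TCP; attitude=None keeps the orientation; rate is the mean speed in m/s. With contact_N (N) it stops when the force on the tool has changed by that much, and returns True; else False.
- goto_joints(angles): joint-space move.
- gripper_to(opening, strength=None): finger opening in m; strength is the grip in N (None keeps the last); returns when the fingers have stopped.
- sleep(seconds).
- inverse_kinematics(position, orientation): joint angles nearest the present ones, or None.
- grab_frame(name): name is "side" or "top" or "wrist"; returns a dict with "pixels" (384x512x3 uint8, blue, green, red), "depth" (384x512 float32, m along the optical axis (not along the pixel's ray), 0 where there is no reading), "vfov" (degrees; the focal length in pixels is half the picture's height over the tangent of half this angle, whatever the lens; pixels are square), "cx", "cy" (the principal point, pixels), "k1" (the pictures are not rectified: a ray, as slopes to the right and down, at radius r is drawn at 1 + k1 r^2 times it, then the intrinsics apply), "position" and "rotation" of the camera in the world. Camera axes: x right, y down, z forward; pixel columns grow to the right and rows downward; lengths in m; the calibration is good to about 2 mm. A picture is of the moment at which its call begins.
A pose or a line that the arm cannot do raises Unreachable and nothing moves.
- hand_in(): hands the job in, once; it reports no verdict.
Readings, each from a call of its own:
- read_time(): time.
- read_joints(): joint angles.
- read_joint_velocities(): joint speeds.
- read_joint_torque(): joint torques, N m.
- read_eef_pos(): TCP position.
- read_eef_rot(): TCP orientation.
- read_wrist_force(): force on the tool from outside, world axes, zero at the start.
- read_torque(): the same for the moment, N m.
- read_gripper_width(): finger opening in m.
Only numpy, scipy, OpenCV 4.12 (cv2) and the standard library are available. Lean on these libraries where they do the work, as an engineer would, in place of code of your own. Each camera call takes 0.05 s, during which the arm holds its last target.

### The job

The bayonet ring that holds the screen in the bench strainer is loose. Set the pin spanner on it with both pins fully down in the two ring holes, handle pointing towards you, and let go so that it sits there by itself; then take it again by its black grip and swing it clockwise (seen from above) until the ring is fully home against its stop. Lift the spanner off and lay it flat on the bench, pins down, clear of the strainer, leaving the other things on the bench where they stand.

Things in the scene. Friction and masses are not known exactly. Their poses are not given: they have to be found in the camera images.
- spanner: Loose pin spanner, 0.33 kg, 234 mm long. Origin midway between its two pins at the level of their tips; z up with pins down, handle along -x. Steel crossbar along y, 92 x 24 mm, z 9 to 17 mm; pins under it at y = +-34 mm, 8 mm thick, 9 mm long, bevelled tips. Shank 18 mm wide, z 9 to 17 mm, back to x = -140. Lies level on pins and grip, handle to the robot's right (-y) at first
- spanner_boss (a point): Top centre of the spanner's square steel boss, 47 mm above the spanner's origin, same axes. The boss is 22 x 22 mm with its sides along x and y, and stands 30 mm high on the crossbar (z 17 to 47 mm in the spanner's frame). Hold it here to lift it and set it: it balances 27 mm from here towards the handle. Held by the grip alone it would droop
- spanner_grip: Black moulded grip of the spanner, fixed to it: 94 mm long (x), 26 mm wide (y), 26 mm thick (z). Origin: its centre, at x = -175, y = 0, z = 13 mm in the spanner's frame; same axes as the spanner
- strainer: Bench strainer, fixed: grey pot, round foot of 132 mm, top flange of 124 mm diameter; brass hose tail out to 97 mm from its axis on its +x side. Origin: on its axis at bench level. Three dark claws, 83.5 mm high, stand round the ring. To its left keep the arm clear of the drawer cabinet on legs (y over 0.03, x over 0.5 m, its drawers from 0.24 m up) and of the bottles (y over 0.27 m, 0.24 m high)
- ring_face (a point): Centre of the retaining ring's top face, 85 mm above the bench; turns with the ring. Steel ring, 92 mm outside, 48 mm inside diameter. Two pin holes on its own y axis at y = +-34 mm, 11 mm wide, 12 mm deep. Spanner seated: crossbar on this face, spanner origin 9 mm below this point, spanner axes along these axes; that way round its handle (along -x) points at the robot, as asked
- strainer_ring (a joint): Turn of the ring, rad, growing clockwise seen from above. Starts in 0 to 0.25; stop at 1.25, where the lugs lie under the claws and the line on the ring meets the line on a claw. Stays where left. Stiff: 1.4 N m all the way, some 8 N sideways at the grip's centre, more than a twist at the boss can give. The pins have 1.5 mm play, so the spanner turns up to 0.1 rad before the ring follows
- black_jar_2: bystander: black jar with a pale band, 70 mm wide, 90 mm high; origin centre of its underside
- powder_jar_1: bystander: white powder jar with a coloured lid, 57 mm wide, 66 mm high; origin centre of its underside
- masking_tape: bystander: roll of masking tape lying flat, 100 mm wide, 25 mm high; origin centre of its underside
- marker_1: bystander: marker pen lying on the bench, 135 mm long along its y, 17 mm thick; origin under its middle
- spare_cap: bystander: white bottle cap with a nozzle, 48 mm wide, 68 mm high; origin centre of its underside
- mix_beaker: bystander: open beaker at the back, 78 mm wide, 109 mm high; origin centre of its underside
- peg_1: bystander: wooden clothes peg lying on the bench, 72 mm long along its y, 15 mm wide, 12 mm high; origin under its middle

How it is judged:
On the way, in this order (a step that is already met when the one before it is completed fails the run):
1. the spanner sits flat on the ring with both pins down in the holes, handle towards the robot, let go, the ring not yet turned (horizontal distance between spanner and ring_face below 0.004 m and z of spanner in the frame of ring_face below -0.0065 m and angle between the y axis of spanner and the y axis of ring_face, either way round below 0.12 rad and x of spanner_grip in the frame of ring_face below -0.1 m and contact force between the fingers and spanner below 0.1 N and value of joint strainer_ring below 0.4 rad), for 0.2 s.
2. the spanner, still seated with both pins, is being swung by its grip and the ring is past half way (z of spanner in the frame of ring_face below -0.004 m and contact force between any of the fingers, the arm and spanner_grip above 0.5 N and value of joint strainer_ring above 0.7 rad).
3. the ring is fully home (within 0.06 rad of its stop) (value of joint strainer_ring above 1.19 rad), for 0.1 s.
At the end, for the whole second after the job is handed in: The ring is within 0.06 rad of its stop; the spanner lies at rest on the bench on its pins and grip, level within 0.06 rad, released, its origin and its grip's centre at least 85 mm from the strainer's axis, not touching the strainer (value of joint strainer_ring above 1.19 rad and height (world z) of spanner below 0.005 m and angle between spanner's own z axis and vertical below 0.06 rad and height (world z) of spanner_grip below 0.02 m and horizontal distance between each of spanner, spanner_grip and strainer above 0.085 m and contact force between spanner and strainer below 0.1 N and linear speed of spanner below 0.02 m/s and contact force between the fingers and spanner below 0.1 N).
It fails at once if the ring is turned while the spanner's pins are not both down in its holes (velocity of joint strainer_ring above 0.15 rad/s and (z of spanner in the frame of ring_face above -0.0025 m or horizontal distance between spanner and ring_face above 0.008 m)).
It fails at once if another thing on the bench is shoved 30 mm or more, or tipped over (distance of any of black_jar_2, powder_jar_1, masking_tape, marker_1, spare_cap, mix_beaker, peg_1 from where it was at the start of the episode above 0.03 m or angle between any of black_jar_2, powder_jar_1, spare_cap, mix_beaker's own z axis and vertical above 0.6 rad).
It also fails if it takes over 72 s, if anything falls off the work surface, if the arm or the gripper's body presses on something with over 40 N, if the wrist force passes 120 N, or if a joint passes its speed limit or range.

## Working session

There is one attempt and no reset: what is moved stays moved. The work goes in short steps, each a Python script; the robot and the scene stay as the last script left them, time stands still between calls to the robot, and variables do not carry over. Pictures are saved under pics/ and viewed, and the job is handed in when it is done.

```bash
mkdir -p pics; cat > h.py <<'E'
from rig import *
import numpy as np, cv2, pickle
from scipy.spatial.transform import Rotation as R
def snap(name,tag):
    f=grab_frame(name); cv2.imwrite(f'pics/{tag}.png',f['pixels']); pickle.dump(f,open(f'pics/{tag}.pkl','wb')); return f
def load(tag): return pickle.load(open(f'pics/{tag}.pkl','rb'))
def rotm(f):
    r=np.array(f['rotation'],float)
    return r if r.shape==(3,3) else R.from_quat(r[[1,2,3,0]]).as_matrix()
def K(f):
    F=f['pixels'].shape[0]/2/np.tan(np.radians(f['vfov'])/2)
    return np.array([[F,0,f['cx']],[0,F,f['cy']],[0,0,1.]])
def rays(f,uv):
    k=K(f); uv=np.atleast_2d(np.asarray(uv,float)); d=(uv-k[:2,2])/k[0,0]
    s=d.copy()
    for _ in range(30): s=d/(1+f['k1']*(s**2).sum(1,keepdims=True))
    return np.c_[s,np.ones(len(s))]
def onplane(f,uv,z):
    d=rays(f,uv)@rotm(f).T; p=np.array(f['position'])
    return p+d*((z-p[2])/d[:,2])[:,None]
def bydepth(f,uv):
    uv=np.atleast_2d(uv); r=rays(f,uv); z=f['depth'][uv[:,1].astype(int),uv[:,0].astype(int)]
    return np.array(f['position'])+(r*z[:,None])@rotm(f).T
def proj(f,P):
    P=np.atleast_2d(P); c=(P-np.array(f['position']))@rotm(f); s=c[:,:2]/c[:,2:]
    s=s*(1+f['k1']*(s**2).sum(1,keepdims=True)); return s*K(f)[0,0]+K(f)[:2,2]
def tri(f1,uv1,f2,uv2):
    A=[];b=[]
    a=rotm(f1)@rays(f1,uv1)[0]; c=rotm(f2)@rays(f2,uv2)[0]
    p=np.array(f1['position']);q=np.array(f2['position'])
    t=np.linalg.lstsq(np.c_[a,-c],q-p,rcond=None)[0]
    return (p+t[0]*a+q+t[1]*c)/2, np.linalg.norm(p+t[0]*a-q-t[1]*c)
def down(yaw):  # tool z down, tool x at yaw from world x ; tool y = at yaw-90
    q=(R.from_euler('z',yaw)*R.from_euler('x',np.pi)).as_quat(); return [q[3],q[0],q[1],q[2]]
E
python3 - <<'E'
from h import *
for n in('side','top','wrist'):
    f=snap(n,n+'0'); print(n,f['position'],np.round(rotm(f),3).tolist(),f['vfov'],f['k1'],f['cx'],f['cy'])
print(read_eef_pos(),read_eef_rot(),read_time(),read_gripper_width())
E
```

```text
side [-0.09866413 -0.35518381  0.64975345] [[0.354, -0.57, 0.742], [-0.935, -0.216, 0.281], [0.0, -0.793, -0.609]] 53.440976589896636 0.006656159003530354 253.15444604593276 195.99995664705494
top [ 0.31488473 -0.08998798  1.41985369] [[0.061, -0.976, 0.209], [-0.998, -0.059, 0.014], [-0.001, -0.21, -0.978]] 42.872380013816226 -0.024382678390270106 247.6573094502995 182.46252724385343
wrist [0.16439305 0.52982901 0.38298381] [[0.428, 0.871, 0.24], [0.904, -0.412, -0.116], [-0.003, 0.266, -0.964]] 64.75500418754005 -0.0202606665603404 254.9034963304591 191.54939506338627
[0.23497437 0.49684619 0.22659591] [-2.57164449e-04  2.19117407e-01  9.75698133e-01 -8.06021693e-04] 0.15 0.0942198757904448
```

View pics/side0.png

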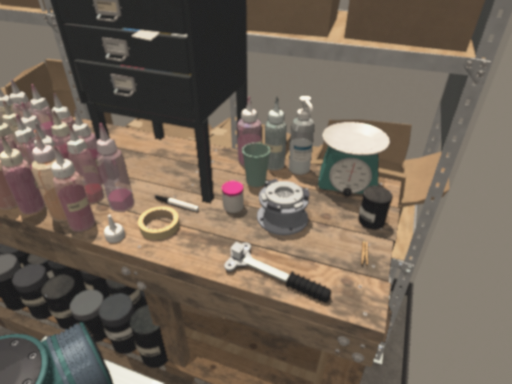

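View pics/top0.png

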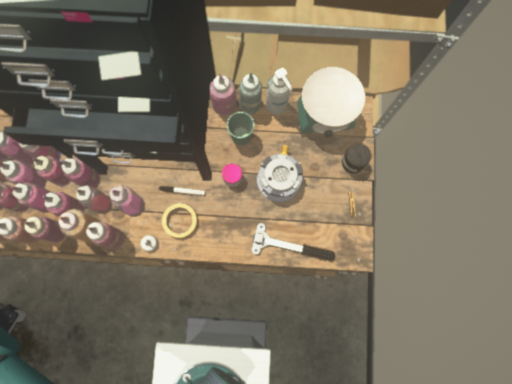

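View pics/wrist0.png

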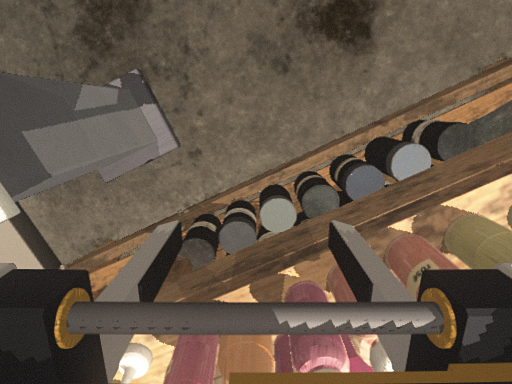

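The side view shows the spanner's head at about (240,257), its grip at (310,288) and the strainer at (283,203). In the top view the boss is at about (261,230), the grip at (318,253) and the ring at (281,175). Next I'll get rough positions and a wrist view.

```bash
python3 - <<'E'
from h import *
t=load('top0'); w=load('wrist0')
for n,uv,z in [('boss',(261,230),.047),('gripend',(333,255),.013),('grip',(318,253),.013),('ring',(281,175),.085),('tape',(180,221),.02),('peg',(352,204),.01),('blackjar',(357,157),.08),('pink',(232,175),.066),('marker',(185,190),.01),('cap',(149,243),.06),('cableg',(208,165),.2)]:
    print(n,onplane(t,uv,z).round(3), bydepth(t,[uv]).round(3))
print(rotm(w)); 
q=np.array(read_eef_rot()); T=R.from_quat(q[[1,2,3,0]]).as_matrix()
print(T.round(3)); print('cam in tool',T.T@(w['position']-read_eef_pos()),(T.T@rotm(w)).round(3))
for yaw in (0,np.pi/2,-np.pi/2,np.pi):
  for p in ([.3,-.1,.3],[.42,-.1,.35]):
    print(yaw,p,inverse_kinematics(p,down(yaw)))
E
```

```text
boss [[ 0.475 -0.116  0.047]] [[ 0.478 -0.117  0.014]]
gripend [[ 0.419 -0.326  0.013]] [[ 0.418 -0.324  0.026]]
grip [[ 0.423 -0.283  0.013]] [[ 0.421 -0.281  0.03 ]]
ring [[ 0.628 -0.163  0.085]] [[ 0.63  -0.164  0.074]]
tape [[0.489 0.118 0.02 ]] [[ 0.492  0.121 -0.   ]]
peg [[ 0.571 -0.378  0.01 ]] [[ 0.572 -0.38   0.002]]
blackjar [[ 0.694 -0.376  0.08 ]] [[ 0.692 -0.374  0.089]]
pink [[ 0.624 -0.025  0.066]] [[ 0.624 -0.025  0.066]]
marker [[0.583 0.113 0.01 ]] [[0.581 0.111 0.018]]
cap [[0.418 0.192 0.06 ]] [[0.419 0.196 0.043]]
cableg [[0.616 0.032 0.2  ]] [[0.633 0.039 0.129]]
[[ 0.42802484  0.87141721  0.23963887]
 [ 0.90376323 -0.41193947 -0.11626649]
 [-0.00259991  0.26634174 -0.96387516]]
[[-0.904  0.428 -0.001]
 [ 0.428  0.904 -0.001]
 [ 0.    -0.002 -1.   ]]
cam in tool [ 0.07792996 -0.00062747 -0.15637549] [[-0.    -0.964 -0.266]
 [ 1.    -0.    -0.001]
 [ 0.001 -0.266  0.964]]
0 [0.3, -0.1, 0.3] [-5.01705163e-01 -4.46184772e-01  1.67846552e+00 -4.44089210e-16
  1.90931191e+00  1.06909116e+00]
0 [0.42, -0.1, 0.35] [-3.65218850e-01 -1.67760809e-01  1.37554269e+00 -4.44089210e-16
  1.93381077e+00  1.20557748e+00]
1.5707963267948966 [0.3, -0.1, 0.3] [-0.50170516 -0.44618477  1.67846552  0.          1.90931191 -0.50170516]
1.5707963267948966 [0.42, -0.1, 0.35] [-0.36521885 -0.16776081  1.37554269  0.          1.93381077 -0.36521885]
-1.5707963267948966 [0.3, -0.1, 0.3] None
-1.5707963267948966 [0.42, -0.1, 0.35] None
3.141592653589793 [0.3, -0.1, 0.3] [-0.50170516 -0.44618477  1.67846552  0.          1.90931191 -2.07250149]
3.141592653589793 [0.42, -0.1, 0.35] [-0.36521885 -0.16776081  1.37554269  0.          1.93381077 -1.93601518]
```

```bash
python3 - <<'E'
import cv2
a=cv2.imread('pics/top0.png')[130:280,130:390]
cv2.imwrite('pics/top0z.png',cv2.resize(a,None,fx=3,fy=3,interpolation=cv2.INTER_CUBIC))
E
```

```text
(no output)
```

View pics/top0z.png

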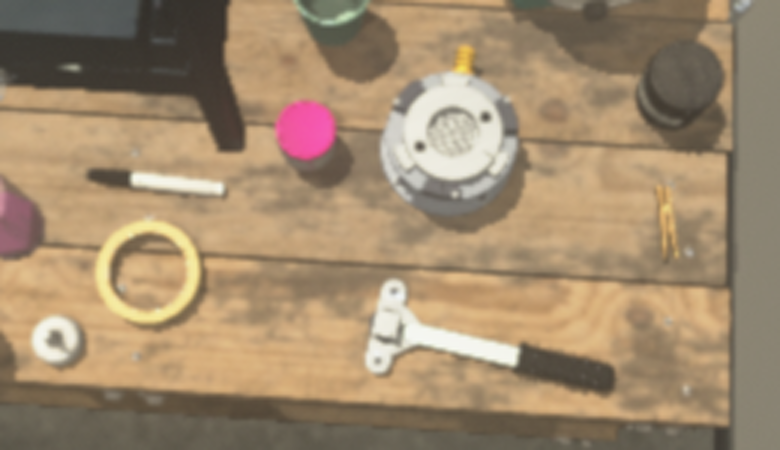

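```bash
python3 - <<'E'
from h import *
movel([.235,.497,.32],rate=.3)
move_to([.32,-.02,.34],down(2.6))
move_to([.45,-.16,.26],down(2.6)); snap('wrist','w1')
move_to([.42,-.19,.28],down(2.2)); snap('wrist','w2')
move_to([.60,-.16,.30],down(2.6)); snap('wrist','w3')
move_to([.57,-.14,.32],down(2.9)); snap('wrist','w4')
print(read_time(),read_eef_pos())
import subprocess
a=np.vstack([np.hstack([cv2.resize(load(t)['pixels'],(400,300),interpolation=cv2.INTER_AREA) for t in p]) for p in (('w1','w2'),('w3','w4'))]); cv2.imwrite('pics/quad.png',a)
E
```

```text
5.0833 [ 0.56951481 -0.14067745  0.3205915 ]
```

View pics/quad.png

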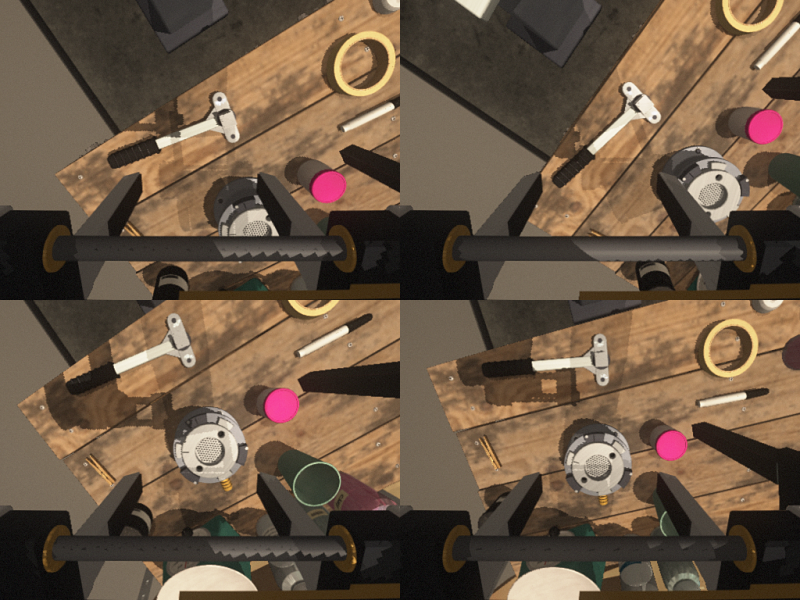

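```bash
python3 - <<'E'
import cv2
a=cv2.imread('pics/w3.png')[120:250,200:330]; b=cv2.imread('pics/w4.png')[120:250,190:320]
z=lambda i:cv2.resize(i,(400,400),interpolation=cv2.INTER_CUBIC)
import numpy as np
cv2.imwrite('pics/ringz.png',np.hstack([z(a),z(b)]))
a=cv2.imread('pics/w3.png')[10:130,70:270];b=cv2.imread('pics/w4.png')[30:150,90:290]
z=lambda i:cv2.resize(i,(500,300),interpolation=cv2.INTER_CUBIC)
cv2.imwrite('pics/spz.png',np.vstack([z(a),z(b)]))
E
```

```text
(no output)
```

View pics/ringz.png

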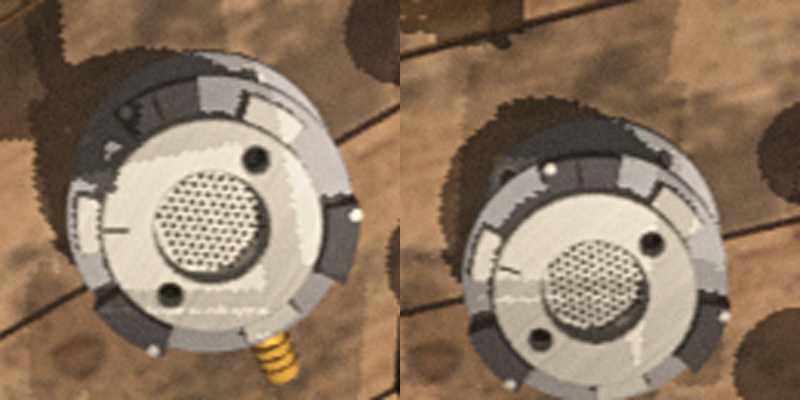

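View pics/spz.png

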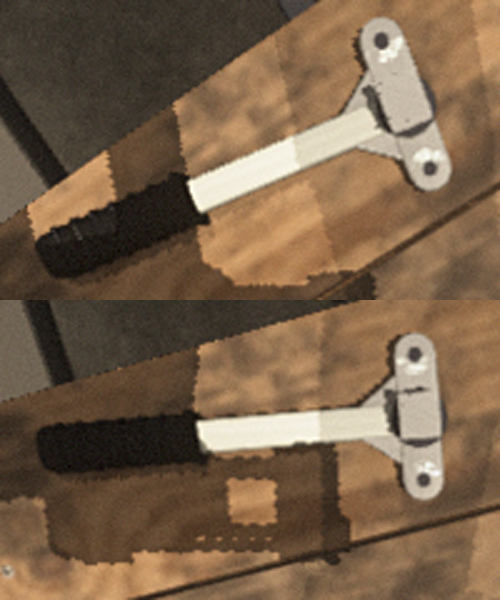

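```bash
cat > m.py <<'E'
from h import *
def blob(f,uv,r=8,frac=.5,up=8):
    g=cv2.cvtColor(f['pixels'],cv2.COLOR_BGR2GRAY).astype(float)
    p=cv2.getRectSubPix(g.astype(np.float32),(2*r+1,2*r+1),tuple(map(float,uv)))
    p=cv2.resize(p,None,fx=up,fy=up,interpolation=cv2.INTER_CUBIC)
    lo=p[(r-1)*up:(r+2)*up,(r-1)*up:(r+2)*up].min(); hi=np.percentile(p,60)
    m=(p<lo+frac*(hi-lo)).astype(np.uint8)
    n,l,s,c=cv2.connectedComponentsWithStats(m)
    ctr=np.array([(r+.5)*up]*2); k=min(range(1,n),key=lambda i:np.linalg.norm(c[i]-ctr)+(1e3 if s[i,4]<30 else 0))
    return np.array(uv)+(c[k]+.5)/up-(r+.5), s[k,4]/up**2
E
python3 - <<'E'
from m import *
pts={'A':('w3',(283.5,171.3),'w4',(271.9,199),.085),'B':('w3',(255.6,215.5),'w4',(235.8,230.2),.085),
'P':('w3',(222.4,26),'w4',(255.6,51.6),.017),'Q':('w3',(242,77.2),'w4',(259.6,102),.017)}
o={}
for n,(a,u,b,v,z) in pts.items():
    fa,fb=load(a),load(b); r=8 if n in'AB' else 6
    u,sa=blob(fa,u,r); v,sb=blob(fb,v,r)
    o[n]=[onplane(fa,u,z)[0],onplane(fb,v,z)[0]]
    t=tri(fa,u,fb,v); print(n,u.round(1),v.round(1),sa,sb,o[n][0].round(4),o[n][1].round(4),'tri',t[0].round(4),round(t[1],4))
# NB A/B: which is +y
for i in (0,1):
    for p,q in(('A','B'),('P','Q')):
        d=o[p][i]-o[q][i]; print(p+q,'mid',((o[p][i]+o[q][i])/2).round(4),'len',np.linalg.norm(d).round(4),'yaw',np.arctan2(d[1],d[0]).round(4))
for a in('w3','w4'):
    f=load(a); g=f['pixels']
    print(f['position'])
E
```

```text
A [282.7 171.5] [271.5 199. ] 57.671875 46.453125 [ 0.6155 -0.1298  0.085 ] [ 0.6153 -0.1299  0.085 ] tri [ 0.6159 -0.1299  0.0831] 0.0001
B [254.9 215.4] [235.2 230. ] 47.21875 41.109375 [ 0.6474 -0.1896  0.085 ] [ 0.6472 -0.1896  0.085 ] tri [ 0.6482 -0.1901  0.0823] 0.0
P [222.   25.8] [255.4  51.2] 29.296875 24.03125 [ 0.4199 -0.1033  0.017 ] [ 0.4198 -0.1034  0.017 ] tri [ 0.4195 -0.1033  0.0154] 0.0
Q [241.6  77. ] [258.9 101.6] 24.125 21.21875 [ 0.4874 -0.1148  0.017 ] [ 0.4872 -0.1149  0.017 ] tri [ 0.4871 -0.1148  0.0144] 0.0001
AB mid [ 0.6315 -0.1597  0.085 ] len 0.0677 yaw 2.0613
PQ mid [ 0.4537 -0.109   0.017 ] len 0.0684 yaw 2.9737
AB mid [ 0.6313 -0.1598  0.085 ] len 0.0676 yaw 2.061
PQ mid [ 0.4535 -0.1091  0.017 ] len 0.0684 yaw 2.9723
[ 0.53281094 -0.12000456  0.45596386]
[ 0.49285357 -0.12185965  0.47809918]
```

```bash
python3 - <<'E'
from h import *
p=np.array([.4536,-.109]); q=down(2.973)
gripper_to(.06,40)
move_to([*p,.13],q)
print('hit',movel([*p,.0425],q,rate=.08,contact_N=6),read_eef_pos())
print(gripper_to(0.0,40),read_gripper_width(),read_wrist_force().round(2))
e=read_eef_pos(); movel([e[0],e[1],.09],rate=.1); sleep(.2)
f=snap('wrist','g1'); print(read_gripper_width(),read_wrist_force().round(2),read_torque().round(3),read_time())
snap('side','g1s')
E
```

```text
hit False [ 0.45414913 -0.10919612  0.04317934]
False 0.021700978069873703 [0.6  0.75 2.48]
0.02172224214864328 [ 0.27 -0.71 -3.31] [ 0.102 -0.081 -0.017] 9.475
```

View pics/g1.png

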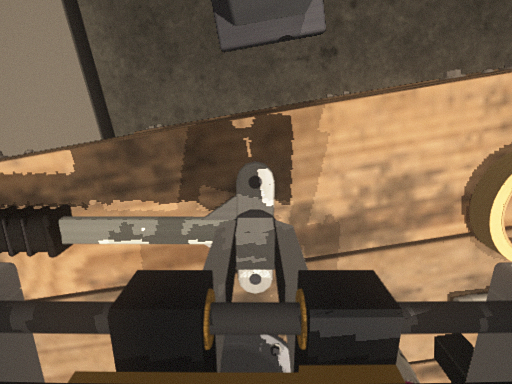

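View pics/g1s.png

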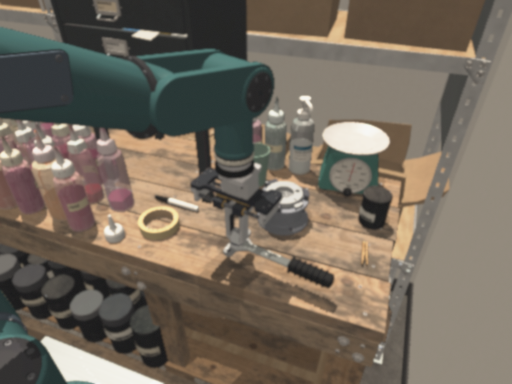

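The grasp is good: the spanner hangs level and both rivets show between the fingers, at about (256,182) and (255,279). Next I'll measure the in-hand offset.

```bash
python3 - <<'E'
from m import *
f=load('g1'); e=read_eef_pos(); q=np.array(read_eef_rot()); T=R.from_quat(q[[1,2,3,0]]).as_matrix()
print(e,T.round(4).tolist())
P,a=blob(f,(256,182),8); Q,b=blob(f,(255.5,279),6)
print(P,a,Q,b)
for dz in (.024,.026,.028):
    X=onplane(f,[P,Q],e[2]-dz); L=(X-e)@T; d=X[0]-X[1]
    print(dz,L.round(4).tolist(),'mid',((L[0]+L[1])/2).round(4),'len',np.linalg.norm(d).round(4),'yaw',np.arctan2(d[1],d[0]).round(4))
print(bydepth(f,np.array([P,Q])))
tgt=[.6314,-.1598,.14]
print(inverse_kinematics(tgt,down(2.061)),inverse_kinematics([*tgt[:2],.118],down(2.061)))
E
```

```text
[ 0.45323217 -0.10864298  0.0892989 ] [[-0.9858, 0.1678, -0.0013], [0.1678, 0.9858, 0.0005], [0.0014, 0.0003, -1.0]]
[254.05195231 181.85799921] 119.25 [254.87176971 278.78387943] 88.578125
0.024 [[0.0347, -0.0011, 0.024], [-0.0322, -0.0007, 0.024]] mid [ 0.0013 -0.0009  0.024 ] len 0.0669 yaw 2.9799
0.026 [[0.0342, -0.0011, 0.026], [-0.0334, -0.0007, 0.026]] mid [ 0.0004 -0.0009  0.026 ] len 0.0676 yaw 2.9799
0.028 [[0.0338, -0.0011, 0.028], [-0.0346, -0.0007, 0.028]] mid [-0.0004 -0.0009  0.028 ] len 0.0684 yaw 2.9799
[[ 0.41967914 -0.10406927  0.06146096]
 [ 0.48575083 -0.11483321  0.0637333 ]]
[-0.33489506  0.34148263  1.24201412  0.          1.55809591 -0.82509874] [-0.33489506  0.35282098  1.27152575  0.          1.51724592 -0.82509874]
```

```bash
python3 - <<'E'
from m import *
q=down(2.061); tx=np.array([np.cos(2.061),np.sin(2.061)])
e=read_eef_pos(); movel([e[0],e[1],.21],rate=.2)
c=np.array([.6314,-.1598])-.06*tx
move_to([*c,.21],q); sleep(.3); f=snap('wrist','r1'); e=read_eef_pos()
T=R.from_quat(np.array(read_eef_rot())[[1,2,3,0]]).as_matrix()
np.savez('r1.npz',e=e,T=T)
uv=proj(f,[[.6155,-.1298,.085],[.6473,-.1896,.085]]); print(uv)
for u in uv:
    w,a=blob(f,u,9); X=onplane(f,w,.085)[0]; print(w,a,X.round(4),((X-e)@T).round(4))
print(e,read_time())
E
```

```text
[[256.06098581  89.10645017]
 [255.87988852 164.40127698]]
[256.36123538  89.59047135] 128.34375 [ 0.6159 -0.13    0.085 ] [0.0932 0.0004 0.126 ]
[255.7420729  161.91134367] 76.734375 [ 0.6461 -0.1876  0.085 ] [ 2.83e-02 -1.00e-04  1.26e-01]
[ 0.65933831 -0.21238359  0.21106641] 11.5417
```

View pics/r1.png

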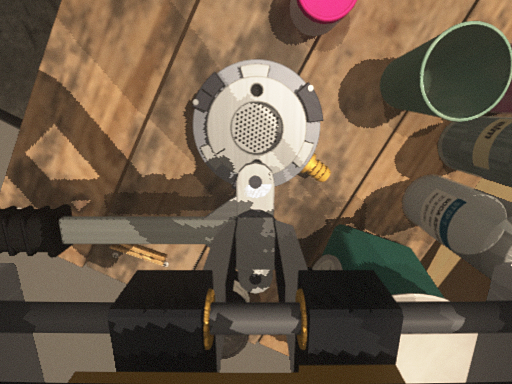

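Hole A is clear at (256,90), but hole B (256,164) is half hidden by the crossbar end. I'll shift further along the bar and measure everything in one frame.

```bash
python3 - <<'E'
from m import *
q=down(2.061); tx=np.array([np.cos(2.061),np.sin(2.061)])
c=np.array([.6314,-.1598])-.095*tx
movel([*c,.22],q,rate=.15); sleep(.3); f=snap('wrist','r2'); e=read_eef_pos()
T=R.from_quat(np.array(read_eef_rot())[[1,2,3,0]]).as_matrix()
np.savez('r2.npz',e=e,T=T)
uv=proj(f,[[.6155,-.1298,.085],[.6473,-.1896,.085]]); print(uv)
for u in uv:
    w,a=blob(f,u,8); X=onplane(f,w,.085)[0]; print(w,a,X.round(4),((X-e)@T).round(4))
for u in((255.5,181.5),(256,279)):
  for fr in(.3,.5):
    w,a=blob(f,u,7,fr); X=onplane(f,w,e[2]-.026)[0]; print(w,a,X.round(4),((X-e)@T).round(4))
print(e,read_time())
p=f['pixels']; cv2.imwrite('pics/r2z.png',np.hstack([cv2.resize(p[30:180,200:320],(400,500),interpolation=cv2.INTER_CUBIC),cv2.resize(p[160:310,200:320],(400,500),interpolation=cv2.INTER_CUBIC)]))
E
```

```text
[[255.89382082  48.89089027]
 [255.71152436 126.59849819]]
[256.22813867  49.55922678] 127.296875 [ 0.616  -0.1301  0.085 ] [0.1277 0.0003 0.135 ]
[256.26661105 127.03677667] 110.390625 [ 0.648  -0.1897  0.085 ] [0.0601 0.0004 0.135 ]
[254.89533991 181.57527412] 106.875 [ 0.6595 -0.2138  0.194 ] [ 0.0335 -0.0008  0.026 ]
[254.89810483 181.55478709] 115.21875 [ 0.6595 -0.2137  0.194 ] [ 0.0335 -0.0008  0.026 ]
[254.86756092 278.72983833] 83.359375 [ 0.6915 -0.2737  0.194 ] [-0.0345 -0.0009  0.026 ]
[254.76171053 278.83154858] 96.484375 [ 0.6914 -0.2738  0.194 ] [-0.0346 -0.0009  0.026 ]
[ 0.67597491 -0.2429217   0.22000493] 12.2833
```

View pics/r2z.png

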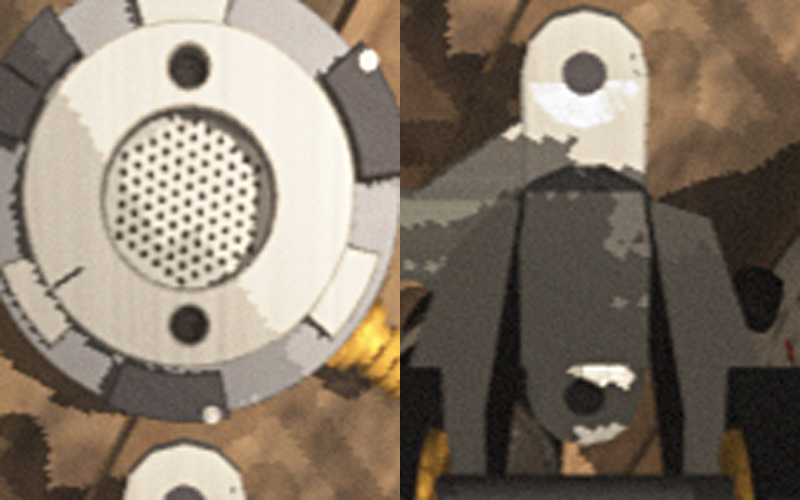

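```bash
python3 - <<'E'
from h import *
q=down(2.061); c=np.array([.6326,-.1594])
movel([*c,.15],q,rate=.15); sleep(.3); print(read_wrist_force().round(2))
h=movel([*c,.1165],q,rate=.025,contact_N=5); sleep(.1)
print(h,read_eef_pos(),read_wrist_force().round(2),read_torque().round(3),read_time())
snap('wrist','s1'); snap('side','s1s')
p=load('s1s')['pixels'][150:310,180:340]; cv2.imwrite('pics/s1z.png',np.hstack([cv2.resize(p,(400,400),interpolation=cv2.INTER_CUBIC),cv2.resize(load('s1')['pixels'][100:356],(400,200))[:0].reshape(0,400,3) if 0 else cv2.resize(load('s1')['pixels'],(400,400))]))
E
```

```text
[ 0.57  0.06 -3.81]
True [ 0.63246242 -0.15933148  0.11857257] [-0.55 -0.25  6.23] [-0.026  0.015  0.014] 14.7667
```

View pics/s1z.png

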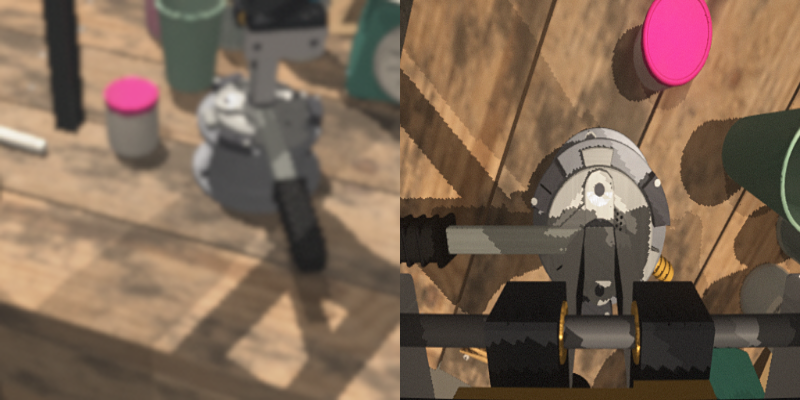

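Contact came at TCP z 0.1186, which is the seated height, so both pins are in the holes. I'll release and verify.

```bash
python3 - <<'E'
from m import *
q=down(2.061)
gripper_to(.05,40); sleep(.4)
e=read_eef_pos(); movel([.6326,-.1594,.19],q,rate=.15)
tx=np.array([np.cos(2.061),np.sin(2.061)])
move_to([.57,-.15,.30],down(2.6)); sleep(.2)
f=snap('wrist','u1'); print(read_wrist_force().round(2),read_time())
print(proj(f,[[.6155,-.1298,.093],[.6475,-.1898,.093]]))
x=np.array([np.cos(.49),np.sin(.49)]); g=np.array([.6316,-.1597])-.175*x
print('grip',g,proj(f,[[*g,.102]]))
E
```

```text
[0.08 0.39 0.58] 17.3917
[[288.6944356  198.00348483]
 [260.3698841  241.39429931]]
grip [ 0.47719175 -0.24205953] [[146.89030168 150.22541677]]
```

View pics/u1.png

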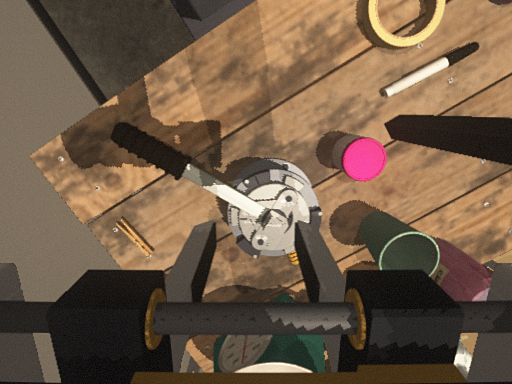

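The spanner sits seated by itself with its handle towards the robot. Rivets show at (289,198) and (261,241), and the grip at about (150,150), as predicted. For the swing I'll lean the tool inward so the gripper stays clear of the cabinet, and check IK first.

```bash
cat > sw.py <<'E'
from m import *
C=np.array([.6326,-.1594,0])
def pose(phi,r=.168,z=.094,al=np.radians(22),back=0):
    o=-np.array([np.cos(phi),np.sin(phi),0]); t=np.array([-np.sin(phi),np.cos(phi),0])
    zt=np.cos(al)*np.array([0,0,-1.])+np.sin(al)*o; y=-t; x=np.cross(y,zt)
    q=R.from_matrix(np.c_[x,y,zt]).as_quat()
    p=C+r*o+[0,0,z]-zt*(.003+back)
    return p,[q[3],q[0],q[1],q[2]]
E
python3 - <<'E'
from sw import *
f=load('u1')
P,_=blob(f,(289,198),6);Q,_=blob(f,(260.5,241),6)
X=onplane(f,[P,Q],.093); d=X[0]-X[1]; print(X.round(4).tolist(),X.mean(0).round(4),np.arctan2(d[1],d[0])-np.pi/2,np.linalg.norm(d))
# grip mask: dark pixels in expected region
g=cv2.cvtColor(f['pixels'],cv2.COLOR_BGR2GRAY); m=np.zeros_like(g); m[115:185,105:195]=(g[115:185,105:195]<32)
n,l,s,c=cv2.connectedComponentsWithStats(m); k=1+s[1:,4].argmax(); 
ys,xs=np.where(l==k); rect=cv2.minAreaRect(np.c_[xs,ys].astype(np.float32)); print(rect,onplane(f,[rect[0]],.095))
for phi in np.arange(.49,-.9,-.1):
    p,q=pose(phi); j=inverse_kinematics(p,q); print(round(phi,2),p.round(3),None if j is None else np.round(j,2))
p,q=pose(.49,back=.09); print(inverse_kinematics(p,q))
E
```

```text
[[0.6156, -0.1304, 0.093], [0.6477, -0.1904, 0.093]] [ 0.6317 -0.1604  0.093 ] 0.491017304163778 0.06803922260388154
((149.132080078125, 148.9622802734375), (82.94781494140625, 25.641944885253906), 29.05460548400879) [[ 0.47683756 -0.24150365  0.095     ]]
0.49 [ 0.485 -0.238  0.097] [-0.39  0.32  1.41 -0.29  1.66  0.7 ]
0.39 [ 0.478 -0.223  0.097] [-0.38  0.31  1.42 -0.27  1.69  0.81]
0.29 [ 0.473 -0.207  0.097] [-0.38  0.31  1.43 -0.24  1.71  0.91]
0.19 [ 0.469 -0.191  0.097] [-0.37  0.3   1.43 -0.2   1.74  1.01]
0.09 [ 0.466 -0.174  0.097] [-0.36  0.3   1.44 -0.17  1.75  1.12]
-0.01 [ 0.466 -0.158  0.097] [-0.36  0.29  1.44 -0.13  1.77  1.22]
-0.11 [ 0.467 -0.141  0.097] [-0.35  0.29  1.44 -0.09  1.78  1.33]
-0.21 [ 0.469 -0.125  0.097] [-0.34  0.29  1.44 -0.05  1.79  1.44]
-0.31 [ 0.474 -0.108  0.097] [-0.34  0.29  1.44 -0.01  1.79  1.55]
-0.41 [ 0.48  -0.093  0.097] [-0.33  0.29  1.44  0.03  1.79  1.65]
-0.51 [ 0.487 -0.078  0.097] [-0.32  0.3   1.44  0.07  1.78  1.76]
-0.61 [ 0.496 -0.064  0.097] [-0.31  0.3   1.43  0.11  1.78  1.87]
-0.71 [ 0.506 -0.051  0.097] [-0.31  0.3   1.43  0.15  1.76  1.98]
-0.81 [ 0.518 -0.039  0.097] [-0.3   0.31  1.42  0.19  1.75  2.08]
[-0.34518098  0.32023873  1.23685022 -0.29209705  1.83802819  0.69409892]
```

```bash
python3 - <<'E'
from sw import *
gripper_to(.055,25)
p,q=pose(.49,back=.09); move_to(p,q)
p,q=pose(.49); print('hit',movel(p,q,rate=.12,contact_N=8))
gripper_to(0,25); print(read_gripper_width(),read_eef_pos(),p,read_wrist_force().round(1),read_time())
for phi in (.42,.34,.26):
    p,q=pose(phi); movel(p,q,rate=.07)
    t=np.array([-np.sin(phi),np.cos(phi),0]); o=-np.array([np.cos(phi),np.sin(phi),0]); F=read_wrist_force()
    print(phi,'tan',(F@t).round(1),'rad',(F@o).round(1),'z',F[2].round(1),read_time())
snap('wrist','v1'); snap('top','v1t')
p=load('v1t')['pixels'][130:280,200:400]; cv2.imwrite('pics/v1tz.png',np.vstack([cv2.resize(p,(400,300),interpolation=cv2.INTER_CUBIC),cv2.resize(load('v1')['pixels'],(400,300))]))
E
```

```text
hit False
0.025725233814391867 [ 0.48559081 -0.23797007  0.09695572] [ 0.48535966 -0.23793625  0.09678155] [0.5 0.3 1. ] 20.975
0.42 tan -4.1 rad -1.4 z -0.2 21.2917
0.34 tan -5.3 rad -1.3 z -0.5 21.6333
0.26 tan -5.4 rad -0.9 z -0.1 21.975
```

View pics/v1tz.png

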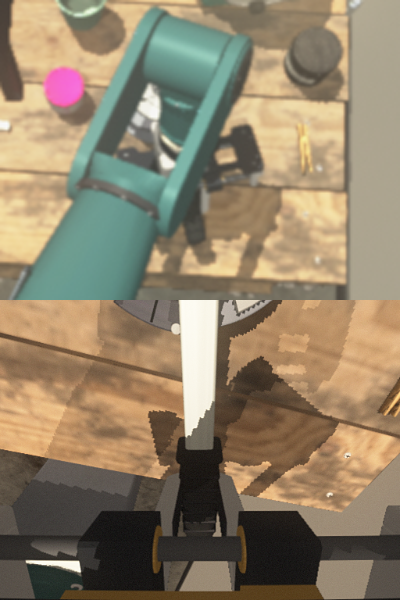

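The grip is held and the ring is following: tangential force is steady at about 5 N, with the rest of the torque taken as a couple. I'll carry on.

```bash
python3 - <<'E'
from sw import *
phi=.26
while phi>-.9:
    phi-= .08 if phi>-.4 else .04
    p,q=pose(phi); h=movel(p,q,rate=.07,contact_N=None if phi>-.4 else 14)
    t=np.array([-np.sin(phi),np.cos(phi),0]); o=-np.array([np.cos(phi),np.sin(phi),0]); F=read_wrist_force(); M=read_torque()
    print(round(phi,2),h,'tan',(F@t).round(1),'rad',(F@o).round(1),'z',F[2].round(1),'Mz',M[2].round(2),read_time())
    if h or F@t<-16: break
snap('top','v2t'); snap('side','v2s');snap('wrist','v2')
p=load('v2t')['pixels'][130:280,200:400]; cv2.imwrite('pics/v2z.png',np.vstack([cv2.resize(load('v2s')['pixels'],(400,300),interpolation=cv2.INTER_CUBIC),cv2.resize(load('v2')['pixels'],(400,300))]))
E
```

```text
0.18 False tan -5.0 rad -1.3 z 0.3 Mz 0.52 22.4167
0.1 False tan -5.5 rad -1.9 z -0.5 Mz 0.49 22.7583
0.02 False tan -5.0 rad -1.8 z -0.1 Mz 0.51 23.1
-0.06 False tan -4.2 rad -1.4 z -1.2 Mz 0.55 23.4417
-0.14 False tan -4.9 rad -2.5 z 0.2 Mz 0.55 23.7833
-0.22 False tan -4.7 rad -2.0 z -0.8 Mz 0.55 24.125
-0.3 False tan -4.4 rad -2.0 z 0.3 Mz 0.52 24.4667
-0.38 False tan -4.4 rad -2.1 z -0.2 Mz 0.52 24.8083
-0.46 False tan -4.2 rad -3.1 z 0.2 Mz 0.6 25.15
-0.5 False tan -4.2 rad -2.8 z -0.4 Mz 0.58 25.4
-0.54 False tan -4.5 rad -2.8 z 1.3 Mz 0.58 25.65
-0.58 False tan -4.1 rad -2.7 z 1.4 Mz 0.6 25.9
-0.62 False tan -3.5 rad -2.3 z 0.2 Mz 0.57 26.15
-0.66 False tan -4.1 rad -3.4 z 0.8 Mz 0.59 26.4
-0.7 False tan -4.8 rad -2.8 z 1.2 Mz 0.6 26.65
-0.74 False tan -4.5 rad -3.5 z 1.9 Mz 0.66 26.9
-0.78 False tan -11.7 rad -4.1 z 2.0 Mz 1.5 27.15
-0.82 False tan -22.7 rad -5.5 z 3.4 Mz 2.22 27.4
```

View pics/v2z.png

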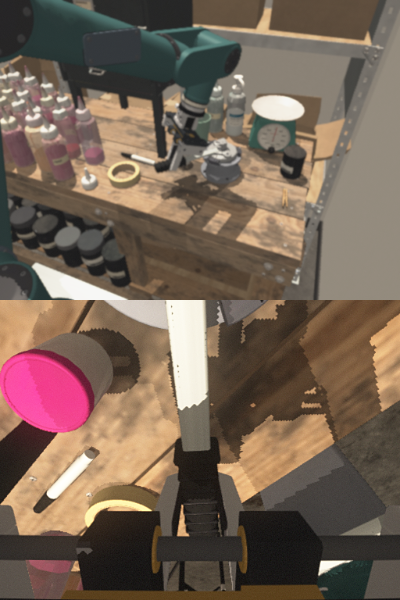

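Tangential force and moment jump at phi ≈ -0.76, so the stop is reached. I'll relax, release and inspect the ring.

```bash
python3 - <<'E'
from sw import *
p,q=pose(-.765); movel(p,q,rate=.05); sleep(.15); print(read_wrist_force().round(1))
gripper_to(.05,25)
p,q=pose(-.765,back=.10); movel(p,q,rate=.15)
yaw=.80; tx=np.array([np.cos(yaw),np.sin(yaw)])
c=np.array([.6326,-.1594])-.03*tx
move_to([*c,.27],down(yaw)); sleep(.3); f=snap('wrist','x1'); print(read_time())
o=np.array([.632,-.16]); y=tx*.034
print(proj(f,[[*(o+y),.093],[*(o-y),.093]]))
E
```

```text
[ -3.9 -10.2   1.8]
31.2333
[[255.14784053 120.9248075 ]
 [255.16733743 182.42325264]]
```

View pics/x1.png

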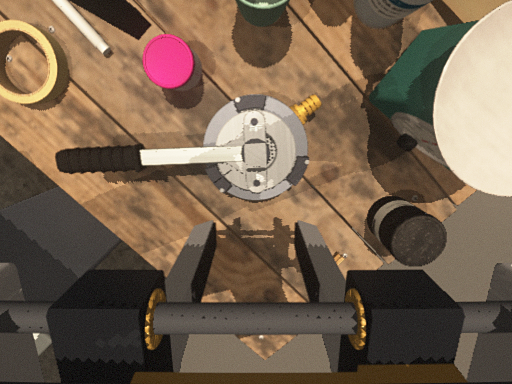

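```bash
python3 - <<'E'
from m import *
f=load('x1'); P,a=blob(f,(254.5,121.5),6);Q,b=blob(f,(256,183),6)
X=onplane(f,[P,Q],.093); d=X[0]-X[1]; print(P,a,Q,b,X.mean(0).round(4),np.arctan2(d[1],d[0]).round(4),np.linalg.norm(d).round(4))
cv2.imwrite('pics/x1z.png',cv2.resize(f['pixels'][85:210,195:320],(600,600),interpolation=cv2.INTER_CUBIC))
E
```

```text
[253.75883789 121.39248047] 40.0 [256.17072601 182.68448795] 37.609375 [ 0.6316 -0.1602  0.093 ] 0.8388 0.0679
```

View pics/x1z.png

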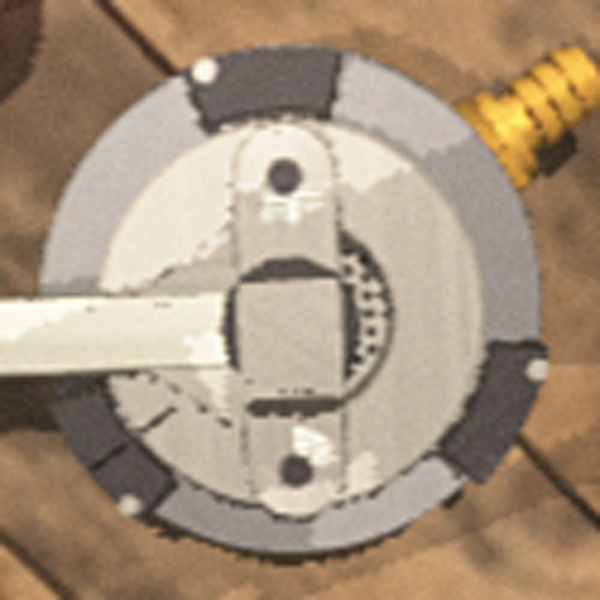

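The ring line at (160,417) is collinear with the claw line at (110,457), so the ring is home. Now I'll lift the spanner off and lay it down where it came from.

```bash
python3 - <<'E'
from h import *
q=down(.839); c=[.6325,-.1602]
gripper_to(.055,40)
move_to([*c,.19],q)
print(movel([*c,.1185],q,rate=.08,contact_N=8),read_eef_pos())
gripper_to(0,40); print(read_gripper_width(),read_wrist_force().round(1),read_torque().round(2))
movel([*c,.145],q,rate=.03); sleep(.1); print(read_wrist_force().round(1),read_torque().round(2))
movel([*c,.26],q,rate=.15)
movel([.45,-.13,.26],down(1.8),rate=.15)
p=[.4536,-.118]
move_to([*p,.20],down(2.973)); sleep(.2)
print(read_eef_pos(),read_wrist_force().round(1),read_gripper_width(),read_time())
snap('side','y1s'); snap('wrist','y1')
cv2.imwrite('pics/y1z.png',np.vstack([cv2.resize(load('y1s')['pixels'],(400,300)),cv2.resize(load('y1')['pixels'],(400,300))]))
E
```

```text
False [ 0.63296352 -0.16033566  0.1192997 ]
0.021662832206299745 [-1.1  0.5  2.8] [0.09 0.29 0.12]
[-0.   0.1 -3.9] [-0.09  0.06  0.02]
[ 0.45379179 -0.1181112   0.20036226] [-0.7  0.5 -3.3] 0.021333535311552982 38.3417
```

View pics/y1z.png

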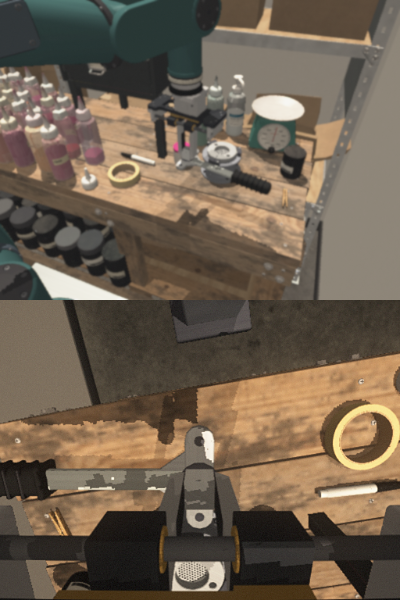

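Spanner is in hand and level above its old spot. Now I'll lay it down.

```bash
python3 - <<'E'
from h import *
q=down(2.973); p=[.4536,-.118]
movel([*p,.06],q,rate=.12)
h=movel([*p,.041],q,rate=.025,contact_N=4); sleep(.1)
print(h,read_eef_pos(),read_wrist_force().round(1))
gripper_to(.05,40); sleep(.2)
movel([*p,.15],q,rate=.15)
move_to([.45,-.16,.30],down(2.6)); sleep(.3)
snap('wrist','z1')
move_to([.57,-.14,.32],down(2.9)); sleep(.2); snap('wrist','z2')
print(read_time())
move_to([.30,.0,.34],down(2.6)); snap('top','z1t');snap('side','z1s')
cv2.imwrite('pics/zz.png',np.vstack([np.hstack([cv2.resize(load(t)['pixels'],(400,300),interpolation=cv2.INTER_AREA) for t in p]) for p in (('z1','z2'),('z1t','z1s'))]))
E
```

```text
True [ 0.45323981 -0.11780236  0.04249641] [-0.2  0.7  5.9]
44.05
```

View pics/zz.png

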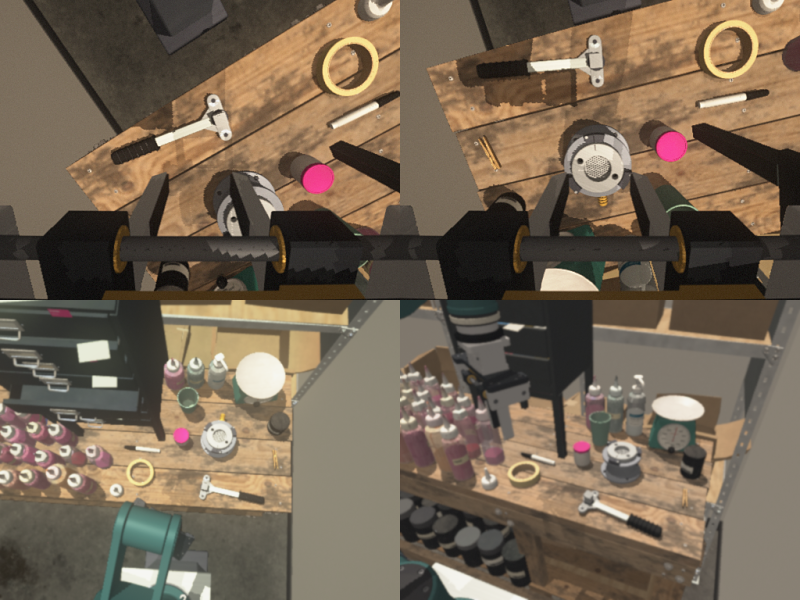

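```bash
python3 - <<'E'
from m import *
f=load('z2'); cv2.imwrite('pics/z2z.png',cv2.resize(f['pixels'][145:260,200:315],(600,600),interpolation=cv2.INTER_CUBIC))
o=np.array([.6316,-.160]); y=.034*np.array([np.cos(.84),np.sin(.84)])
uv=proj(f,[[*(o+y),.085],[*(o-y),.085]]); print(uv)
X=np.array([onplane(f,blob(f,u,7)[0],.085)[0] for u in uv]); d=X[0]-X[1]; print('ring',X.mean(0).round(4),np.linalg.norm(d).round(4),'turned',(2.061-np.arctan2(d[1],d[0])).round(3))
W=[]
for t in('z1','z2'):
    g=load(t); u=proj(g,[[.4199,-.112,.017],[.487,-.1235,.017]]); W.append([blob(g,a,6)[0] for a in u])
for i in (0,1): print(tri(load('z1'),W[0][i],load('z2'),W[1][i]))
for n,uv,r in(('old','top0',0),('new','z1t',0)): pass
a,b=load('top0')['pixels'],load('z1t')['pixels']; d=cv2.absdiff(a,b).max(2); cv2.imwrite('pics/diff.png',d)
E
```

```text
[[274.28801784 226.8689527 ]
 [230.54164201 205.03923173]]
ring [ 0.6311 -0.1599  0.085 ] 0.0679 turned 1.172
(array([ 0.41830844, -0.11272978,  0.01700454]), np.float64(4.891984420748976e-05))
(array([ 0.48562662, -0.12420742,  0.01685764]), np.float64(9.148919775022523e-06))
```

View pics/z2z.png

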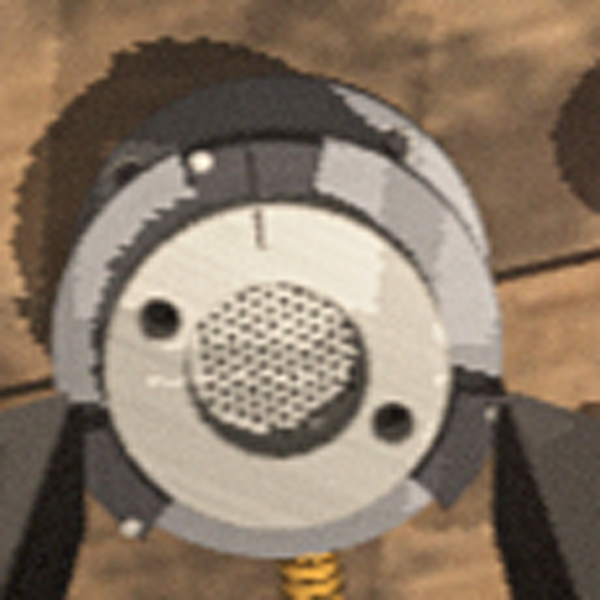

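View pics/diff.png

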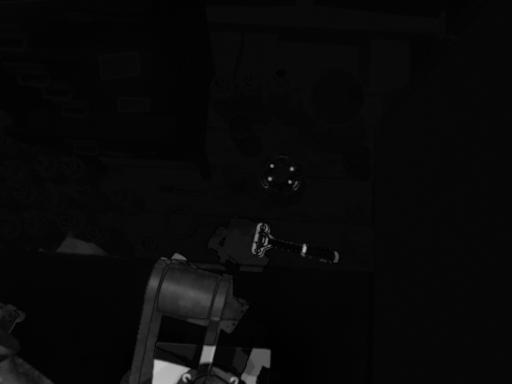

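```bash
python3 - <<'E'
from h import *
f=load('z2'); z=lambda u,v:(200+(u+.5)*115/600-.5,145+(v+.5)*115/600-.5)
C=np.array([.6311,-.1599])
for n,p,h in(('ring in',(262,246),.085),('ring out',(258,212),.085),('claw in',(253,185),.0835),('claw out',(249,154),.0835)):
    X=onplane(f,[z(*p)],h)[0][:2]-C; print(n,np.linalg.norm(X).round(4),np.arctan2(X[1],X[0]).round(3))
E
```

```text
ring in 0.0344 3.006
ring out 0.0435 3.006
claw in 0.0503 3.017
claw out 0.0585 3.017
```

```bash
python3 -c "
from h import *
print(hand_in(),read_time())"
```

```text
the job is handed in; nothing more can be done
the job is handed in; nothing more can be done
```

The ring is home against its stop, the spanner lies flat on the bench clear of the strainer, and I handed the job in at about 45 s of the 72 s.

- **Setting:** I held the spanner by its boss and lowered it until contact at a TCP height of 0.1186 m, the seated height, so both pins were down. I let go and a wrist picture showed it sitting there with its handle towards the robot.
- **Swing:** I took the black grip and swung it clockwise about 1.25 rad. Sideways force stayed near 5 N, then jumped to 23 N at the stop.
- **Ring check:** In the last picture the ring had turned 1.17 rad. Its line matches the claw line within about 0.01 rad.
- **Laying down:** I lifted the spanner by its boss and laid it pins down, about 10 mm from where it first lay and some 180 mm from the strainer's axis. Both rivets on the crossbar measured 17 mm high, so the crossbar is level. I did not measure the grip's height separately.
- **Other things on the bench:** A before-and-after comparison of the top view shows no visible shift in any of them.

**Disagreements:** The first wrist-camera heights read about 2 mm low. The camera also showed a sideways bias of about 1 mm, so I aligned the pins and holes within a single frame to cancel it. The final heights agreed with the text.

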